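Press the proud edge of a box's top board home

ROBOT

A 6-joint arm with a two-finger parallel gripper is mounted at the origin on the work surface. World frame = base frame: x ahead of the robot, y to its left, z up, the work surface at z = 0. Lengths are in mm, angles in rad, forces in N, time in s.
With the tool pointing down it reaches from about 275 to 1000 mm from the base axis. Payload 8.4 kg.
Tool frame: the origin (TCP) lies on the centre line of the jaws, within the pads' length; the fingertips stand 14 mm ahead of it and the grasp point (between the pads) lies 5 mm behind it; z points along the fingers, y is the line along which they close (so a half turn about z gives the same grasp; the last joint's range is limited). The gripper opens to 85 mm and grips with 20 to 120 N. Pads are 22 mm wide; open, the fingers measure 114 mm over their backs; the gripper's body (76 mm by 85 mm) begins 54 mm behind the grasp point. The pads swing forward as they close: fully open they stand 13 mm farther back than shut.
Start: joints at [-1.351, 0.353, 1.633, -0, 1.155, -0.002], TCP at [137.489, -609.692, 245.281] pointing down, gripper open.
Joint ranges: [-2.63, 2.63], [-0.92, 2.1], [0.06, 2.66], [-1.3, 4.44], [0, 2.69], [-3.02, 3.02]. Speed limits (rad/s): [2.22, 2.22, 2.79, 3.14, 3.14, 3.14].

INTERFACE

Orientations are given as [roll, pitch, yaw] about the fixed x, y, z axes, in that order (R = Rz(yaw) Ry(pitch) Rx(roll)).
In Python, from rig import r gives the robot as it stands.
- The arm moves only by the tool step_arm, never from a script. Its argument "plan" is text: rows parted by semicolons, each of 7 numbers parted by spaces: the turn, a rotation vector about the world's x, y, z in degrees, then the shift along the world's x, y, z in mm, then the closure in counts, from 0 (fully open) to 255 (shut). In form: rx ry rz x y z hand; .... A call has 1 to 8 rows; each row is the pose to reach, as a shift and turn from the pose commanded when the call began; what a row does not reach only later rows make up. A row lasts 1/10 s, in which the tool goes at most 50 mm and 8.59 degrees, less where a joint would pass 70% of its speed; a pose out of reach is approached as far as the arm can. A call with a gripper value outside its range is refused whole. The fingers move at their own pace and stop on an object; "force" is the grip in N (left out, the last holds). Time passes only in rows, so rows that repeat a pose let the fingers close. It gives the time, the measured TCP pose, the force, the opening and the grip force at its end, in the units of the state.
- r.sense(): the state, without advancing time (a new reading comes with each control period).
- r.grab_frame(name): name is "scene" or "side" or "wrist"; returns (picture, depth): 420x560x3 uint8, red, green, blue; 420x560 float32, mm along the optical axis (not along the pixel's ray), 0 where there is no reading.
- r.get_calibration(name): a dict with "K" (3x3 intrinsics, pixels), "world_from_camera" (4x4, takes a point from camera to world coordinates). Camera axes: x right, y down, z forward; pixel columns grow to the right and rows downward; lengths in mm; the calibration is good to about 2 mm. A picture is of the moment at which its call begins: read the wrist's pose just before it. get_calibration takes no time and is no camera call; for the wrist camera it gives the pose at the moment of the call.
- r.sign_off(): hands the job in; it is judged then, once.
The state is a dict: "clock": time; "qpos": joint angles; "qvel": joint speeds; "joint_efforts": joint torques, N m; "eef_pos": TCP position; "tcp_rot": TCP orientation; "contact_force": force on the tool from outside, world axes, zero at the start; "wrist_torque": the same for the moment, N m; "opening": opening from 0.0 (shut) to 1.0 (fully open); "grasp_force": force on a finger pad.
Only numpy, scipy, OpenCV 4.12 (cv2) and the standard library are available. Lean on these libraries where they do the work, as an engineer would, in place of code of your own. Each camera call takes 0.05 s, during which the arm holds its last target. There are 200 camera calls.

TASK

The dark top board of the small two-tone box has gone down on one side only: its other edge still stands proud on its dowels. Press that edge down gently with the fingertips until the board sits tight on the pale side all along, and keep a light pressure on it for about three seconds while the glue grabs, then draw away. Do not lift, shift or tip the box, and touch nothing else on the bench: the other two boxes are still setting.

Things in the scene. Friction and masses are not known exactly. Their poses are not given: they have to be found in the camera images.
- box: the box to work on, loose on the bench: open-ended, 100 mm deep (its x, the open ends), 150 mm wide (its y) and 150 mm high when the top is home, of 15 mm boards; bottom and two sides pale wood, top board dark wood, about 0.6 kg in all. Origin: centre of its underside, z up. It may stand at any yaw. Only its top board is dark; it is the only box of the three with a dark top.
- top_board (a joint): tilt of the dark top board about the lower outer edge of the box's +y side, where it is already down: 0 = home, tight on both sides; starts at 0.08 to 0.11 rad, so that the edge at the box's -y side stands 12 to 16 mm proud two 8 mm dowels showing in the gap. Stiff: pressed at the proud edge it goes down at about 8 N (14 N at mid-board), does not spring back, and stops hard at 0.
- proud_edge (a point): the place to press: on the upper face of the dark top board (100 x 150 x 15 mm), in the middle of the proud edge's length and 15 mm in from that edge, over the pale side board. It moves down with the board: 150 mm above the bench when home.
- pale_box: finished box, all pale wood, 100 x 150 x 150 mm high, loose; leave alone. Origin: centre of its underside, axes as for the box.
- dark_sided_box: finished box with pale top and bottom and dark sides, 100 x 150 x 150 mm high, loose; leave alone. Origin: centre of its underside, axes as for the box.
- glue_bottle: red waisted squeeze bottle with yellow collar and cone nozzle, 62 mm across, 170 mm high, standing loose; leave alone. Origin: centre of its underside.
- mallet: black rubber mallet lying on the bench, head 60 mm across and 95 mm long (along its y), orange and black handle 250 mm long to -x; leave alone. Origin: on the bench under the head's middle.
Things that resemble listed ones, but are neither listed nor needed, are in the scene too. Leave any orange or turquoise look-alike of the box alone.

How it is judged:
By the outcome, as a careful person would: the job done as asked, in the order asked, and still so for the second after the job is handed in, with the robot touching nothing.
It also fails if it takes over 38 s, if anything falls off the work surface, if the arm or the gripper's body presses on something with over 40 N, if the wrist force passes 120 N, or if a joint passes its speed limit or range.

## Working session

There is one attempt and no reset: what is moved stays moved. The work goes in short steps, Python scripts to look and compute and a tool call to move; the robot and the scene stay as the last step left them, time stands still between calls to the robot, and variables do not carry over. Pictures are saved under pics/ and viewed, at most 10 in all, crops included, and the job is handed in when it is done.

Besides the shell and the picture viewer there is one more tool, called after "Call:" in YAML: its name, and indented under it one key for each argument. step_arm: Moves the arm, as the interface text tells. Its arguments: {"type":"object","properties":{"plan":{"type":"string"},"force":{"type":"number"}},"required":["plan"]}

```bash
mkdir -p pics; ls; python3 - <<'E'
from rig import r
import cv2,numpy as np
for n in ("scene","side"):
    p,d=r.grab_frame(n); c=r.get_calibration(n)
    cv2.imwrite(f"pics/{n}0.png",p[:,:,::-1]); np.savez(f"{n}0.npz",p=p,d=d,K=c["K"],T=c["world_from_camera"])
    print(n,np.round(c["world_from_camera"],2).tolist())
s=r.sense();print(s)
E
```

```text
pics
scene [[-0.65, -0.72, 0.22, 275.95], [-0.76, 0.62, -0.19, 217.38], [-0.0, -0.29, -0.96, 1062.45], [0.0, 0.0, 0.0, 1.0]]
side [[0.87, -0.47, 0.15, 366.88], [-0.49, -0.82, 0.28, -226.39], [-0.01, -0.32, -0.95, 942.04], [0.0, 0.0, 0.0, 1.0]]
{'clock': 0.1, 'qpos': array([-1.35135347e+00,  3.53619259e-01,  1.63404503e+00,  7.81003418e-06,
        1.15519458e+00, -2.42554099e-03]), 'qvel': array([ 0.0009404 , -0.00069813, -0.00157742,  0.0001137 ,  0.00049281,
       -0.00025347]), 'joint_efforts': array([ 1.60922729e-03, -6.06359982e+01, -3.42819893e+01, -1.77912528e-05,
        3.92338901e-03, -1.65126323e-05]), 'eef_pos': array([ 137.43216948, -609.29100174,  244.61783043]), 'tcp_rot': array([-3.14032646e+00, -1.02124215e-05,  2.21865232e-01]), 'contact_force': array([-0.53441783, -0.33124065,  1.47508994]), 'wrist_torque': array([-0.00420853,  0.00040858,  0.04593656]), 'grasp_force': 0.0, 'opening': 0.9995532224071755}
```

View pics/scene0.png

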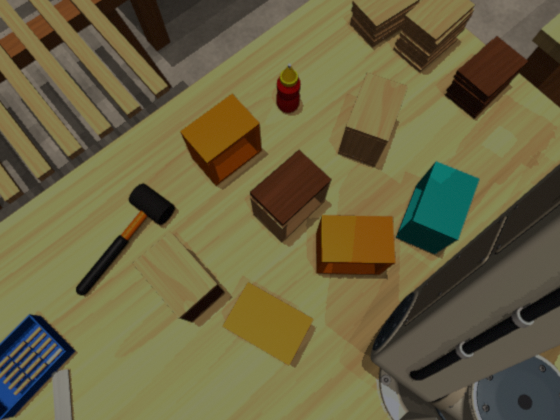

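View pics/side0.png

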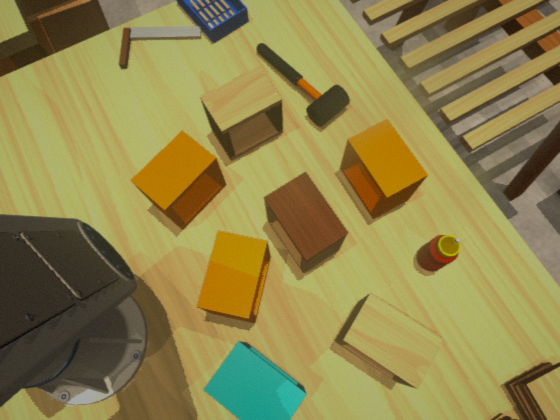

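Candidates for the target: the dark-topped box on pale sides (scene 290,188; side 306,215), the dark board stack (scene 485,75), the orange boxes (scene 222,138 and 355,243) and the turquoise one (438,207). By the description it is the first. Next I'll measure its top from depth and check a crop.

```bash
python3 - <<'E'
import cv2,numpy as np
for n,c in (("scene",(290,185)),("side",(306,213))):
    z=np.load(n+"0.npz");p,d,K,T=z["p"],z["d"],z["K"],z["T"]
    v,u=np.mgrid[:420,:560]
    P=np.stack([(u-K[0,2])/K[0,0]*d,(v-K[1,2])/K[1,1]*d,d],-1)@T[:3,:3].T+T[:3,3]
    hsv=cv2.cvtColor(p,cv2.COLOR_RGB2HSV)
    print(n,"hsv",hsv[c[1],c[0]],"P",P[c[1],c[0]].round())
    m=((p[...,0]<125)&(P[...,2]>140)&(P[...,2]<185)&(d>0)).astype(np.uint8)
    m=cv2.morphologyEx(m,cv2.MORPH_OPEN,np.ones((3,3)))
    _,l=cv2.connectedComponents(m); m=(l==l[c[1],c[0]])
    Q=P[m]; me=cv2.erode(m.astype(np.uint8),np.ones((5,5)))>0; E=P[me]
    A=np.c_[E[:,:2],np.ones(len(E))]; k=np.linalg.lstsq(A,E[:,2],rcond=None)[0]
    rect=cv2.minAreaRect(Q[:,:2].astype(np.float32)); b=cv2.boxPoints(rect)
    print("n",m.sum(),"slope",k[:2],"dir deg",np.degrees(np.arctan2(k[1],k[0])),"tilt",np.hypot(*k[:2]),"res",np.std(A@k-E[:,2]))
    print(rect); print(np.c_[b,np.c_[b,np.ones(4)]@k].round(1))
    x,y=c; im=p[y-60:y+75,x-75:x+75,::-1].copy()
    cs,_=cv2.findContours(m[y-60:y+75,x-75:x+75].astype(np.uint8),0,2)
    im=cv2.convertScaleAbs(cv2.resize(im,None,fx=2.6,fy=2.6,interpolation=2),alpha=1.6)
    cv2.drawContours(im,[(q*2.6).astype(int) for q in cs],-1,(0,255,0),1)
    globals().setdefault("ims",[]).append(im)
    # other object heights along: nearest tall points
    print("max z nearby",np.nanmax(P[...,2][(d>0)&(np.hypot(P[...,0]-rect[0][0],P[...,1]-rect[0][1])<250)]))
cv2.imwrite("pics/crop.png",np.hstack(ims))
E
```

```text
scene hsv [ 11 185  73] P [517. -24. 156.]
n 3130 slope [-0.00563761  0.09466335] dir deg 93.40818310322919 tilt 0.09483106907808016 res 1.5583023702490948
((514.350830078125, -24.853195190429688), (100.68079376220703, 152.03895568847656), 3.9708807468414307)
[[ 458.9   47.5  164.3]
 [ 469.4 -104.2  149.9]
 [ 569.8  -97.2  150. ]
 [ 559.3   54.5  164.4]]
max z nearby 168.07182049393032
side hsv [ 15 183 117] P [519. -23. 157.]
n 3269 slope [-0.00674804  0.09544875] dir deg 94.04397298565294 tilt 0.09568699204827522 res 1.4010752023384416
((516.3214111328125, -26.121131896972656), (99.8341293334961, 147.57427978515625), 3.915797472000122)
[[ 461.5   44.1  163.1]
 [ 471.6 -103.1  149. ]
 [ 571.2  -96.3  148.9]
 [ 561.1   50.9  163.1]]
max z nearby 166.61262332190154
```

View pics/crop.png

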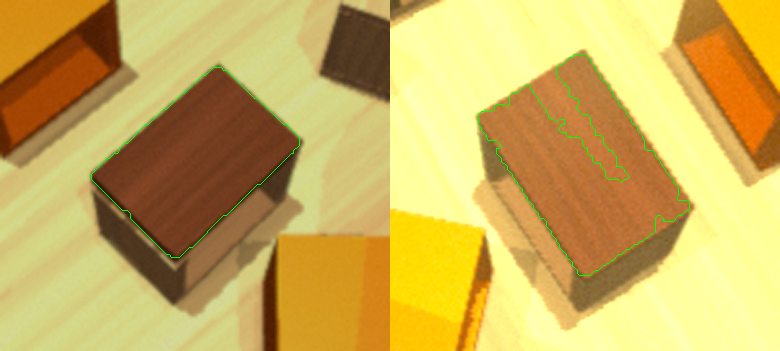

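The crop shows the dark board on pale sides, with its raised edge toward world +y: tilt about 0.095 rad, box axis about 4°. The press point is about (511, 34), z ≈ 162 now and 150 when home. I'll close the fingers and travel there high.

Call:
step_arm:
  plan: "0 0 -1 16 27 0 255; 0 0 -2 32 54 0 255; 0 0 -3 48 81 0 255; 0 0 -4 64 110 0 255; 0 0 -5 84 145 0 255; 0 0 -6 104 180 0 255; 0 0 -7 124 214 0 255; 0 0 -9 140 241 0 255"
  force: 40

```text
clock: 0.9
eef_pos: [277.9, -366.7, 245.0]
tcp_rot: [-3.141, 0.0, 0.064]
contact_force: [0.5, -0.2, -0.5]
opening: 0.001
grasp_force: 0.0
```

Call:
step_arm:
  plan: "0 0 0 18 31 0 255; 0 0 0 38 66 0 255; 0 0 0 58 100 0 255; 0 0 0 78 134 0 255; 0 0 0 98 169 0 255; 0 0 0 118 203 0 255; 0 0 0 138 238 0 255; 0 0 0 158 272 0 255"

```text
clock: 1.7
eef_pos: [435.9, -95.0, 245.2]
tcp_rot: [3.142, 0.0, 0.065]
contact_force: [0.3, -0.7, 0.6]
opening: 0.002
grasp_force: 0.0
```

Call:
step_arm:
  plan: "0 0 0 20 34 0 255; 0 0 0 38 66 0 255; 0 0 0 54 94 0 255; 0 0 0 66 116 0 255; 0 0 0 73 127 0 255; 0 0 0 76 131 0 255; 0 0 0 76 131 0 255; 0 0 0 76 131 0 255"

```text
clock: 2.5
eef_pos: [511.0, 33.4, 245.2]
tcp_rot: [3.141, 0.001, 0.064]
contact_force: [0.7, -0.2, 0.6]
opening: -0.003
grasp_force: 0.0
```

```bash
python3 - <<'E'
from rig import r
import cv2,numpy as np
s=r.sense();print({k:np.round(s[k],3) for k in("clock","eef_pos","tcp_rot","contact_force","opening")})
p,d=r.grab_frame("wrist");c=r.get_calibration("wrist");K=c["K"];T=c["world_from_camera"]
cv2.imwrite("pics/w1.png",p[:,:,::-1]); np.savez("w1.npz",p=p,d=d,K=K,T=T)
def pr(P):
    q=np.linalg.inv(T)@np.r_[P,1];q=K@q[:3];return (q[:2]/q[2]).round()
print("press pt px",pr([511,34,162]),"tcp->tip",pr(np.array(s["eef_pos"])-[0,0,14]))
E
```

```text
{'clock': np.float64(2.5), 'eef_pos': array([510.951,  33.44 , 245.152]), 'tcp_rot': array([3.141e+00, 1.000e-03, 6.400e-02]), 'contact_force': array([ 0.729, -0.199,  0.649]), 'opening': np.float64(-0.003)}
press pt px [284. 226.] tcp->tip [284. 283.]
```

View pics/w1.png

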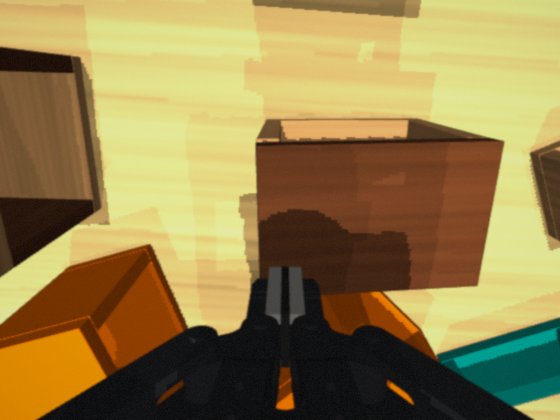

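The wrist view shows the dark board with its raised edge at the left (u≈257, v 140–290). The press point (284,226) is about 16 mm in from that edge and mid-length, so the position is good. I'll descend.

Call:
step_arm:
  plan: "0 0 0 0 0 -8 255; 0 0 0 0 0 -18 255; 0 0 0 0 0 -28 255; 0 0 0 0 0 -38 255; 0 0 0 0 0 -46 255; 0 0 0 0 0 -52 255; 0 0 0 0 0 -56 255; 0 0 0 0 0 -58 255"

```text
clock: 3.35
eef_pos: [511.4, 34.3, 186.9]
tcp_rot: [-3.142, 0.0, 0.065]
contact_force: [0.5, 0.1, 0.1]
opening: -0.003
grasp_force: 0.0
```

Call:
step_arm:
  plan: "0 0 0 0 0 -1 255; 0 0 0 0 0 -2 255; 0 0 0 0 0 -3 255; 0 0 0 0 0 -4 255; 0 0 0 0 0 -5 255; 0 0 0 0 0 -6 255; 0 0 0 0 0 -7 255; 0 0 0 0 0 -8 255"

```text
clock: 4.15
eef_pos: [511.5, 34.3, 179.2]
tcp_rot: [-3.142, -0.0, 0.065]
contact_force: [-0.2, -0.7, 0.2]
opening: 0.002
grasp_force: 0.0
```

Call:
step_arm:
  plan: "0 0 0 0 0 -0.5 255; 0 0 0 0 0 -1 255; 0 0 0 0 0 -1.5 255; 0 0 0 0 0 -2 255; 0 0 0 0 0 -2.5 255; 0 0 0 0 0 -3 255; 0 0 0 0 0 -3.5 255; 0 0 0 0 0 -4 255"

```text
clock: 4.95
eef_pos: [511.6, 34.5, 175.9]
tcp_rot: [-3.141, -0.0, 0.065]
contact_force: [-3.1, 0.9, 7.7]
opening: 0.004
grasp_force: 3.5
```

Call:
step_arm:
  plan: "0 0 0 0 0 -0.5 255; 0 0 0 0 0 -1 255; 0 0 0 0 0 -1.5 255; 0 0 0 0 0 -2 255; 0 0 0 0 0 -2.5 255; 0 0 0 0 0 -3 255; 0 0 0 0 0 -3.5 255; 0 0 0 0 0 -4 255"

```text
clock: 5.75
eef_pos: [511.6, 35.1, 171.9]
tcp_rot: [-3.14, -0.0, 0.064]
contact_force: [-2.9, 5.3, 7.2]
opening: -0.001
grasp_force: 3.7
```

Call:
step_arm:
  plan: "0 0 0 0 0 -0.5 255; 0 0 0 0 0 -1 255; 0 0 0 0 0 -1.5 255; 0 0 0 0 0 -2 255; 0 0 0 0 0 -2.5 255; 0 0 0 0 0 -3 255; 0 0 0 0 0 -3.5 255; 0 0 0 0 0 -4 255"

```text
clock: 6.55
eef_pos: [511.7, 35.2, 168.0]
tcp_rot: [-3.14, -0.001, 0.064]
contact_force: [-2.1, 5.2, 7.3]
opening: 0.002
grasp_force: 3.7
```

The board drags the tip toward +y as it swings down, so I'll follow it by 1 mm to relieve the side force.

Call:
step_arm:
  plan: "0 0 0 0 0.5 -0.3 255; 0 0 0 0 0.8 -0.8 255; 0 0 0 0 1 -1.2 255; 0 0 0 0 1 -1.6 255; 0 0 0 0 1 -2 255; 0 0 0 0 1 -2.4 255; 0 0 0 0 1 -2.8 255; 0 0 0 0 1 -3.0 255"

```text
clock: 7.35
eef_pos: [511.7, 35.7, 164.9]
tcp_rot: [-3.141, -0.001, 0.065]
contact_force: [-2.1, 1.9, 6.8]
opening: -0.002
grasp_force: 3.6
```

Call:
step_arm:
  plan: "0 0 0 0 0 -0.3 255; 0 0 0 0 0 -0.6 255; 0 0 0 0 0 -0.9 255; 0 0 0 0 0 -1.2 255"

```text
clock: 7.75
eef_pos: [511.7, 35.8, 163.9]
tcp_rot: [-3.141, -0.001, 0.064]
contact_force: [-3.9, 2.0, 12.6]
opening: -0.002
grasp_force: 6.3
```

Call:
step_arm:
  plan: "0 0 0 0 0 -0.2 255; 0 0 0 -0.3 0.2 -0.4 255; 0 0 0 -0.3 0.2 -0.4 255; 0 0 0 -0.3 0.2 -0.4 255"

```text
clock: 8.15
eef_pos: [511.7, 35.8, 163.9]
tcp_rot: [-3.141, -0.001, 0.065]
contact_force: [-3.2, 1.5, 12.1]
opening: -0.001
grasp_force: 6.5
```

Call:
step_arm:
  plan: "0 0 0 0 0 -0.2 255; 0 0 0 0 0 -0.4 255; 0 0 0 0 0 -0.4 255; 0 0 0 0 0 -0.4 255; 0 0 0 0 0 -0.4 255; 0 0 0 0 0 -0.4 255; 0 0 0 0 0 -0.4 255; 0 0 0 0 0 -0.4 255"

```text
clock: 8.95
eef_pos: [511.7, 35.8, 163.8]
tcp_rot: [-3.141, -0.001, 0.065]
contact_force: [-5.3, 1.7, 16.7]
opening: 0.001
grasp_force: 8.4
```

```bash
cat > chk.py <<'E'
from rig import r
import cv2,numpy as np,sys
ims=[]
for n,c in (("scene",(290,185)),("side",(306,213))):
    p,d=r.grab_frame(n);cal=r.get_calibration(n);K,T=cal["K"],cal["world_from_camera"]
    v,u=np.mgrid[:420,:560]
    P=np.stack([(u-K[0,2])/K[0,0]*d,(v-K[1,2])/K[1,1]*d,d],-1)@T[:3,:3].T+T[:3,3]
    m=((P[...,2]>138)&(P[...,2]<170)&(np.hypot(P[...,0]-515,P[...,1]+25)<100)&(d>0))
    hs=cv2.cvtColor(p,cv2.COLOR_RGB2HSV); m&=(hs[...,1]>110)&(hs[...,0]<22)
    mm=m.astype(np.uint8); mm=cv2.morphologyEx(mm,cv2.MORPH_OPEN,np.ones((3,3)))
    Q=P[mm>0];E=P[cv2.erode(mm,np.ones((5,5)))>0]
    A=np.c_[E[:,:2],np.ones(len(E))]
    for _ in range(3):
        k=np.linalg.lstsq(A,E[:,2],rcond=None)[0]; g=abs(A@k-E[:,2])<4; A,E=A[g],E[g]
    print(n,mm.sum(),"slope",k[:2].round(4),"z centre",np.dot(k,[515,-25,1]).round(1),cv2.minAreaRect(Q[:,:2].astype(np.float32)))
    x,y=c;ims.append(cv2.convertScaleAbs(cv2.resize(p[y-60:y+75,x-75:x+75,::-1],None,fx=2.6,fy=2.6,interpolation=2),alpha=1.6))
cv2.imwrite(sys.argv[1],np.hstack(ims)); s=r.sense();print(s["clock"],s["eef_pos"],s["contact_force"])
E
python3 chk.py pics/chk1.png
```

```text
scene 549 slope [-0.0081  0.0083] z centre 149.2 ((507.74908447265625, -25.41461944580078), (61.91280746459961, 170.9789276123047), 23.785493850708008)
side 3250 slope [ 0.0004 -0.0018] z centre 149.0 ((490.95135498046875, -25.499778747558594), (151.79254150390625, 149.98617553710938), 3.9902355670928955)
9.05 [511.76399701  35.83603798 163.84488914] [-5.12492239  1.72461864 17.75744154]
```

View pics/chk1.png

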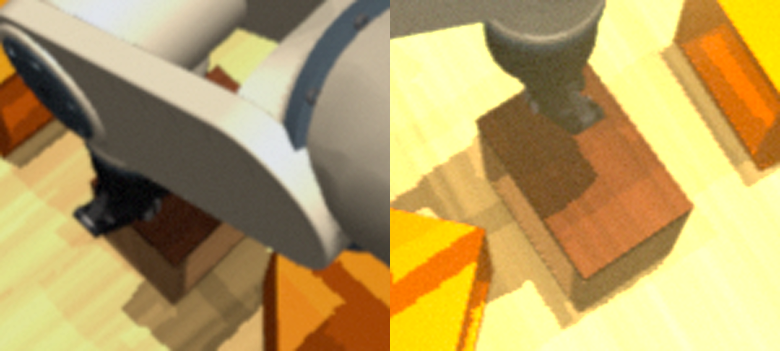

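The side view shows the board flat (slope about 0, z ≈ 149) with the fingertips on the formerly raised edge, and the box outline unchanged. I'll ease off slightly and hold for about 3 s.

Call:
step_arm:
  plan: "0 0 0 0.3 0 0.4 255; 0 0 0 0.3 0 0.4 255; 0 0 0 0.3 0 0.4 255; 0 0 0 0.3 0 0.4 255; 0 0 0 0.3 0 0.4 255; 0 0 0 0.3 0 0.4 255; 0 0 0 0.3 0 0.4 255; 0 0 0 0.3 0 0.4 255"

```text
clock: 9.85
eef_pos: [511.7, 35.8, 163.8]
tcp_rot: [-3.141, -0.001, 0.065]
contact_force: [-3.8, 1.6, 14.3]
opening: -0.005
grasp_force: 6.8
```

Call:
step_arm:
  plan: "0 0 0 0 0 0 255; 0 0 0 0 0 0 255; 0 0 0 0 0 0 255; 0 0 0 0 0 0 255; 0 0 0 0 0 0 255; 0 0 0 0 0 0 255; 0 0 0 0 0 0 255; 0 0 0 0 0 0 255"

```text
clock: 10.65
eef_pos: [511.8, 35.8, 163.9]
tcp_rot: [-3.141, -0.001, 0.065]
contact_force: [-4.9, 1.4, 13.3]
opening: 0.006
grasp_force: 6.8
```

Call:
step_arm:
  plan: "0 0 0 0 0 0 255; 0 0 0 0 0 0 255; 0 0 0 0 0 0 255; 0 0 0 0 0 0 255; 0 0 0 0 0 0 255; 0 0 0 0 0 0 255; 0 0 0 0 0 0 255; 0 0 0 0 0 0 255"

```text
clock: 11.45
eef_pos: [511.7, 35.8, 163.9]
tcp_rot: [-3.141, -0.001, 0.065]
contact_force: [-3.7, 1.5, 13.0]
opening: -0.0
grasp_force: 6.8
```

Call:
step_arm:
  plan: "0 0 0 0 0 0 255; 0 0 0 0 0 0 255; 0 0 0 0 0 0 255; 0 0 0 0 0 0 255; 0 0 0 0 0 0 255"

```text
clock: 11.95
eef_pos: [511.8, 35.8, 163.9]
tcp_rot: [-3.141, -0.001, 0.065]
contact_force: [-4.2, 1.3, 13.1]
opening: 0.006
grasp_force: 6.8
```

Call:
step_arm:
  plan: "0 0 0 0 0 1 255; 0 0 0 0 0 3 255; 0 0 0 0 0 7 255; 0 0 0 0 0 15 255; 0 0 0 0 0 27 255; 0 0 0 0 0 42 255; 0 0 0 0 0 60 255; 0 0 0 0 0 78 255"

```text
clock: 12.75
eef_pos: [511.6, 35.5, 242.3]
tcp_rot: [-3.142, -0.001, 0.065]
contact_force: [1.2, -0.1, -0.1]
opening: -0.001
grasp_force: 0.0
```

Call:
step_arm:
  plan: "0 0 0 -18 -31 2 255; 0 0 0 -38 -66 4 255; 0 0 0 -58 -100 4 255; 0 0 0 -78 -134 4 255; 0 0 0 -98 -169 4 255; 0 0 0 -116 -200 4 255; 0 0 0 -126 -218 4 255; 0 0 0 -128 -222 4 255"

```text
clock: 13.55
eef_pos: [382.7, -188.1, 245.7]
tcp_rot: [3.141, -0.001, 0.062]
contact_force: [-0.2, 0.6, -0.4]
opening: -0.002
grasp_force: 0.0
```

```bash
python3 chk.py pics/chk2.png
```

```text
scene 3146 slope [0.0002 0.0006] z centre 150.0 ((490.0038757324219, -25.073074340820312), (148.50115966796875, 151.19813537597656), 3.8165154457092285)
side 1864 slope [-0.001  -0.0008] z centre 149.1 ((516.81494140625, -23.641014099121094), (100.4728012084961, 150.30654907226562), 4.007022857666016)
13.65 [ 383.58261578 -186.91563206  245.39265304] [-0.57113715  0.03223173 -0.41440984]
```

View pics/chk2.png

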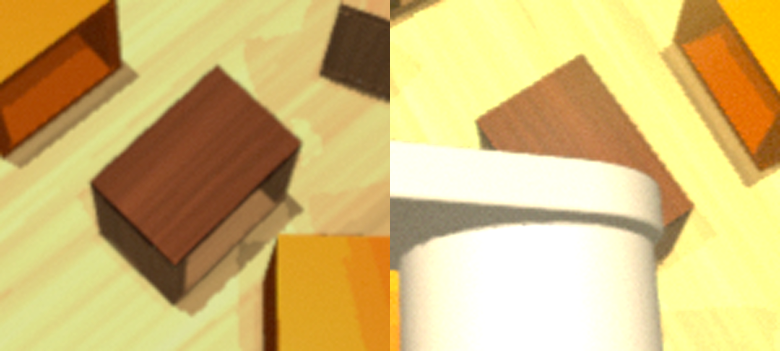

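The top is flat at 150 mm (slope below 0.001 rad), the box's corners are at the same pixels as before, and the arm is clear.

```bash
python3 -c "
from rig import r
print(r.sign_off())"
```

```text
the job is handed in; nothing more can be done
None
```

The dark top board is pressed home (flat at about 150 mm), was held at about 13–17 N for over 4 s, and the arm is clear; the box did not visibly move, nothing else was touched, and the job was handed in at about 14 s.

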